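# Build and bed a seismometer isolation stack

### The job

Finish the isolation stack on the round sprung plate, where the wide cork pad already lies: lay the brass slab, which stands on edge in the wooden stand, flat on the pad, then lay the small black cap disc on the slab, both centred on the plate to within about 5 mm and set down gently, without shifting the pad. When both are in place and let go, bed the stack by pressing straight down on the cap with about 15 N (stay well below 40 N) for about a second, then move clear. Leave the other things on the table where they are.

Things in the scene. Friction and masses are not known exactly. Their poses are not given: they have to be found in the camera images.
- mount: isolation mount, fixed to the table: grey round foot 140 mm across and 8 mm high with a short dark column 90 mm across; origin at the centre of its underside. It carries the sprung plate.
- plate: round aluminium plate, 120 mm across, 10 mm thick, flat, no rim, on the mount; origin at the centre of its underside, z up. It slides only straight down on a spring: about 1 mm for each 4 N, with a stop at 8 mm. A thin engraved circle 66 mm across marks its centre, round the cork pad; the stack is built there.
- plate_top (a point): centre of the plate's top face, about 40 mm above the table when unloaded (about 1 mm lower under the stack); z up.
- mat: grey felt mat, 130 x 130 mm, 3 mm thick, fixed, origin at the centre of its underside (on the table). Kept free, handy for laying the slab down flat and taking it again.
- stand: wooden stand fixed on the table, origin at the centre of its underside: foot 50 (x) by 76 (y) mm, 6 mm thick, with two parallel walls (each 8 mm thick, 70 mm long along the stand's y, tops 28 mm above the table) that leave a slot 15 mm wide along y. The slab stands in the slot on its 6 mm floor; low stops at the slot's ends keep it from rolling.
- slab: round brass slab, 58 mm across, 12 mm thick, about 0.27 kg, at the start standing on edge in the stand, its top 64 mm above the table. The body's origin lies on the rim (the lowest point at the start) and its x axis is the disc's axis (level at the start, upright when the slab lies flat, either face up).
- slab_center (a point): centre of the slab (mid-thickness, 29 mm from the rim); x along the disc's axis.
- pad: round cork pad, 64 mm across, 12 mm thick, about 40 g, already lying flat and loose on the middle of the plate (within 2 mm of its centre); origin at the centre of its underside, z along its axis.
- pad_center (a point): centre of the cork pad, 6 mm above its underside.
- cap: round black ebonite cap disc, 46 mm across, 12 mm thick, about 30 g, plain and flat, lying flat on the table; origin at the centre of its underside, z along its axis.
- cap_center (a point): centre of the cap, 6 mm above its underside.
- fork: bystander: steel tuning fork lying flat, 138 mm long, 30 mm wide, 8 mm high; its long axis is its x; origin at its middle, on the table.
- block: bystander: black terminal block 30 x 75 x 22 mm with three brass posts, 34 mm high in all; origin at the centre of its underside.
- pendulum: bystander: brass pendulum weight, 52 mm across, 75 mm high; origin at the centre of its underside.
- bulb: bystander: amber glass bulb upright in a black holder, 50 mm across, 79 mm high; origin at the centre of its underside.
- jar: bystander: small jar, 44 mm across, 55 mm high; origin at the centre of its underside.
- driver: bystander: screwdriver lying on the table, 160 mm long along its x.

How it is judged:
By the outcome, as a careful person would: the job done as asked, in the order asked, and still so for the second after the job is handed in, with the robot touching nothing.
It also fails if it takes over 72 s, if anything falls off the work surface, if the arm or the gripper's body presses on something with over 40 N, if the wrist force passes 120 N, or if a joint passes its speed limit or range.

### The arm

A 6-joint arm with a two-finger parallel gripper is mounted at the origin on the work surface. World frame = base frame: x ahead of the robot, y to its left, z up, the work surface at z = 0. Lengths are in m, angles in rad, forces in N, time in s.
With the tool pointing down it reaches from about 0.225 to 0.725 m from the base axis. Payload 3.1 kg.
Tool frame: the origin (TCP) lies at the very end of the fingers, on their centre line; the grasp point (between the pads) lies 19 mm behind it; z points along the fingers, y is the line along which they close (so a half turn about z gives the same grasp; the last joint's range is limited). The gripper opens to 85 mm and grips with 20 to 120 N. Pads are 22 mm wide; open, the fingers measure 114 mm over their backs; the gripper's body (76 mm by 85 mm) begins 54 mm behind the grasp point. The pads swing forward as they close: fully open they stand 13 mm farther back than shut.
Start: joints at [-1.457, 0.048, 0.099, 1.622, 0, 1.443], TCP at [0.126, -0.51, 0.231] pointing down, gripper open.
Joint ranges: [-2.91, 2.91], [-0.99, 1.94], [-1.21, 1.42], [-2.12, 2.29], [-1.49, 1.47], [-3.14, 3.14]. Speed limits (rad/s): [2.79, 2.79, 3.14, 3.14, 3.14, 3.14].

### API

Orientations are given as a unit quaternion [w, x, y, z].
In Python, from bench import bot gives the robot as it stands.
- The arm moves only by the tool drive_tool, never from a script. Its argument "plan" is a list of rows, each an object with "linear": the shift along the tool's x, y, z in cm, a list of three; "dr": the turn, a rotation vector about the tool's x, y, z in degrees, a list of three; "grip": the finger opening in cm, from 0 to 8.54. A call has exactly 8 rows; each row shifts and turns the commanded pose from where the row before left it, along the tool's axes as they then stand; what a row does not reach is not made up. A row lasts 1/8 s, in which the tool goes at most 62.5 mm and 10.7 degrees, less where a joint would pass 70% of its speed; a pose out of reach is approached as far as the arm can. A call is refused whole if a number of a shift passes 6.25 or a number of a turn 10.7, either way. A call with a gripper value outside its range is refused whole. The fingers move at their own pace and stop on an object; "newtons" is the grip in N (left out, the last holds). Time passes only in rows, so rows that do not move let the fingers close, or fill a call up. It gives the time, the measured TCP pose, the force, the opening and the grip force at its end, in the units of the state.
- bot.observe(): the state, without advancing time (a new reading comes with each control period).
- bot.snapshot(name): name is "side" or "top" or "wrist"; returns the picture (384x512x3 uint8, blue, green, red); there is no depth.
- bot.camera_params(name): a dict with "fx", "fy", "cx", "cy" (pixels), "D" ([k1, k2, p1, p2, k3] as OpenCV has them; the pictures are not rectified), "origin" and "orientation" of the camera in the world; the wrist camera has in their place "T_tool_cam" (4x4, takes a point from camera to tool coordinates, whose origin is the TCP and whose axes are the flange's). Camera axes: x right, y down, z forward; pixel columns grow to the right and rows downward; lengths in m; the calibration is good to about 2 mm. A picture is of the moment at which its call begins: read the wrist's pose just before it. camera_params takes no time and is no camera call.
- bot.job_done(): hands the job in; it is judged then, once.
The state is a dict: "clock": time; "joint_positions": joint angles; "qvel": joint speeds; "joint_efforts": joint torques, N m; "tool_pos": TCP position; "ee_rot": TCP orientation; "contact_force": force on the tool from outside, world axes, zero at the start; "ft_torque": the same for the moment, N m; "finger_gap": finger opening in m; "gripper_force": force on a finger pad.
Only numpy, scipy, OpenCV 4.12 (cv2) and the standard library are available. Lean on these libraries where they do the work, as an engineer would, in place of code of your own. Each camera call takes 0.05 s, during which the arm holds its last target. There are 200 camera calls.

## Working session

There is one attempt and no reset: what is moved stays moved. The work goes in short steps, Python scripts to look and compute and a tool call to move; the robot and the scene stay as the last step left them, time stands still between calls to the robot, and variables do not carry over. Pictures are saved under pics/ and viewed, at most 10 in all, crops included, and the job is handed in when it is done.

Besides the shell and the picture viewer there is one more tool, called after "Request:" by a JSON object that holds its "name" and its "arguments". drive_tool: Moves the arm, as the interface text tells. Its arguments: {"type":"object","properties":{"plan":{"type":"array","items":{"type":"object","properties":{"linear":{"type":"array","items":{"type":"number"}},"dr":{"type":"array","items":{"type":"number"}},"grip":{"type":"number"}}}},"newtons":{"type":"number"}},"required":["plan"]}

```bash
mkdir -p pics; ls; python3 - <<'E'
from bench import bot
import cv2,numpy as np
np.set_printoptions(precision=4,suppress=True)
a=bot.snapshot("top");b=bot.snapshot("side")
cv2.imwrite("pics/top.png",a);cv2.imwrite("pics/side.png",b)
for n in("top","side","wrist"):print(n,bot.camera_params(n))
print(bot.observe())
E
```

```text
pics
top {'fx': 400.9950027556908, 'fy': 400.9950027556908, 'cx': 258.8650952707944, 'cy': 196.51457487713324, 'D': array([0.0366, 0.    , 0.    , 0.    , 0.    ]), 'origin': array([ 0.4212, -0.0021,  1.1915]), 'orientation': array([-0.0477,  0.7137, -0.6968,  0.0533])}
side {'fx': 432.0951700599724, 'fy': 432.0951700599724, 'cx': 258.4507568195869, 'cy': 198.0672322582689, 'D': array([-0.0309,  0.    ,  0.    ,  0.    ,  0.    ]), 'origin': array([ 0.1948, -0.6954,  0.8614]), 'orientation': array([-0.372 ,  0.8981, -0.2153,  0.0935])}
wrist {'fx': 301.0057458076628, 'fy': 301.0057458076628, 'cx': 252.58342649630376, 'cy': 192.44250384863153, 'D': array([0.0022, 0.    , 0.    , 0.    , 0.    ]), 'T_tool_cam': array([[-0.0014, -0.9577, -0.2878,  0.0733],
       [ 1.    , -0.0013, -0.0006, -0.0004],
       [ 0.0002, -0.2878,  0.9577, -0.1434],
       [ 0.    ,  0.    ,  0.    ,  1.    ]])}
{'clock': 0.1, 'joint_positions': array([-1.4568,  0.0487,  0.0977,  1.622 ,  0.    ,  1.443 ]), 'qvel': array([ 0.0001, -0.0015,  0.0029,  0.0018,  0.0011,  0.0009]), 'joint_efforts': array([  0.0027, -33.9851,  32.0936,   0.0158,  -0.    ,   0.    ]), 'tool_pos': array([ 0.1256, -0.5092,  0.2302]), 'ee_rot': array([-0.0011,  0.9927,  0.1206,  0.    ]), 'contact_force': array([-0.3279, -0.0651,  0.4402]), 'ft_torque': array([-0.0296, -0.0143, -0.0086]), 'gripper_force': 0.0, 'finger_gap': 0.08580038128249869}
```

View pics/top.png

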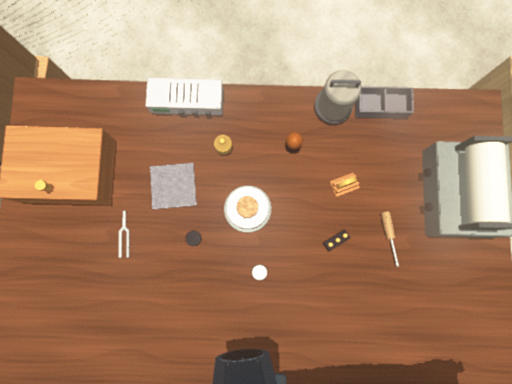

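View pics/side.png

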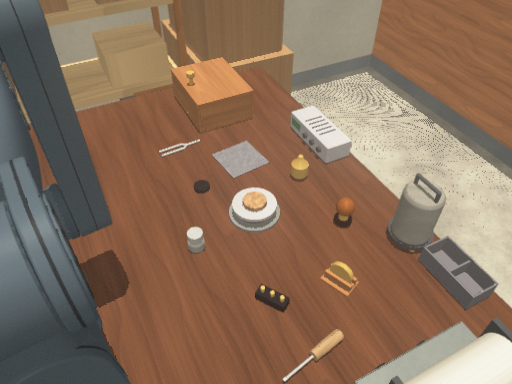

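The top view shows the plate with the pad at (247,208), the cap at (193,238), the slab in its stand at (345,184) and the mat at (174,186). The side view agrees: cap (202,186), stand (341,278), plate (255,205).

```bash
cat > h.py <<'E'
from bench import bot
import cv2,numpy as np
from scipy.spatial.transform import Rotation as R
np.set_printoptions(precision=4,suppress=True)
q2=lambda q:R.from_quat(np.r_[q[1:],q[0]])
def tool(s=None):
    s=s or bot.observe(); T=np.eye(4);T[:3,:3]=q2(s['ee_rot']).as_matrix();T[:3,3]=s['tool_pos'];return T
def cam(n):
    p=bot.camera_params(n)
    if n=='wrist': T=tool()@p['T_tool_cam']
    else: T=np.eye(4);T[:3,:3]=q2(p['orientation']).as_matrix();T[:3,3]=p['origin']
    return np.array([[p['fx'],0,p['cx']],[0,p['fy'],p['cy']],[0,0,1]]),p['D'],T
def on_plane(px,z,C):
    K,D,T=C; u=cv2.undistortPoints(np.array(px,float).reshape(-1,1,2),K,D).reshape(-1,2)
    d=np.c_[u,np.ones(len(u))]@T[:3,:3].T
    return T[:3,3]+d*((z-T[2,3])/d[:,2])[:,None]
def proj(P,C):
    K,D,T=C; Ti=np.linalg.inv(T)
    return cv2.projectPoints(np.array(P,float).reshape(-1,1,3),cv2.Rodrigues(Ti[:3,:3])[0],Ti[:3,3],K,D)[0].reshape(-1,2)
def blob(mask,near):
    n,l,st,ce=cv2.connectedComponentsWithStats(mask.astype(np.uint8))
    k=1+np.argmin(np.hypot(*(ce[1:]-near).T)+1e3*(st[1:,4]<20)); ys,xs=np.where(l==k)
    return np.c_[xs,ys],ce[k],st[k]
E
python3 - <<'E'
from h import *
im=cv2.imread('pics/top.png');C=cam('top');hsv=cv2.cvtColor(im,cv2.COLOR_BGR2HSV)
H,S,V=[hsv[...,i].astype(int) for i in range(3)]
def show(n,m,near,z):
    p,c,st=blob(m,near); r=cv2.minAreaRect(p.astype(np.float32))
    W=on_plane(p,z,C)[:,:2];(cw,sz,an)=cv2.minAreaRect((W*1000).astype(np.float32))
    print(n,c,st,'ctr',W.mean(0),'rect',cw,sz,an)
for x,y in [(193,238),(247,190),(247,208),(345,184),(338,190),(174,186)]: print((x,y),hsv[y,x])
show('cap',(V<50)&(S<140),(193,238),.012)
sub=np.zeros(im.shape[:2],bool);sub[165:205,320:370]=1
show('stand',sub&(S>110)&(V>150),(345,184),.028)
show('mat',(S<60)&(V>60)&(V<200),(174,186),.003)
sub[:]=0;sub[175:240,215:280]=1
show('plate',sub&(V>150),(247,208),.04)
show('pad',sub&(S>70)&(V>150),(247,208),.052)
big=[cv2.resize(im[a:b,c:d],None,fx=6,fy=6,interpolation=cv2.INTER_CUBIC) for a,b,c,d in[(170,250,215,280),(160,240,312,377)]]
cv2.imwrite('pics/crop.png',np.hstack(big))
E
```

```text
(193, 238) [ 9 44 93]
(247, 190) [ 20   3 254]
(247, 208) [ 17 109 245]
(345, 184) [ 20 148 243]
(338, 190) [ 16 139 253]
(174, 186) [ 11  19 190]
cap [234. 359.] [234 359   1   1   1] ctr [0.1316 0.0492] rect (131.58053588867188, 49.24421691894531) (0.0, 0.0) 0.0
stand [344.8945 183.9701] [ 320  165   50   40 1773] ctr [ 0.6326 -0.2618] rect (631.272705078125, -261.1024169921875) (116.58583068847656, 147.53009033203125) 1.3796000480651855
mat [172.7593 185.5663] [ 150  163   47   46 1824] ctr [0.6195 0.249 ] rect (619.9512329101562, 248.7828369140625) (129.72862243652344, 131.0556182861328) 6.342926979064941
plate [247.1482 208.4739] [ 215  175   65   65 3710] ctr [0.5518 0.0237] rect (556.836669921875, 24.64588165283203) (186.1060791015625, 186.74807739257812) 1.3504887819290161
pad [246.9418 206.5928] [237 196  21  22 361] ctr [0.5556 0.0242] rect (555.9115600585938, 24.051105499267578) (60.456119537353516, 57.24946212768555) 1.3764668703079224
```

View pics/crop.png

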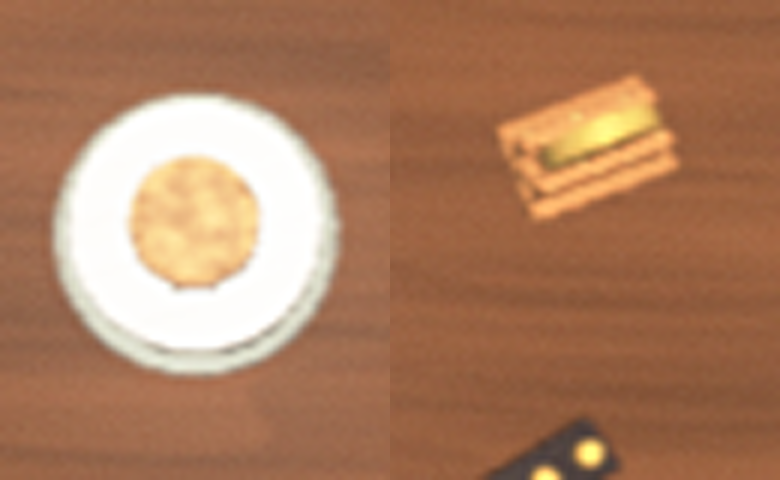

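```bash
cat >> h.py <<'E'
def go(xyz,yaw):
    "tool-frame shift in cm to xyz (tool down) and turn deg about tool z so that tool y points at yaw deg"
    T=tool();d=T[:3,:3].T@(np.array(xyz)-T[:3,3])*100
    y=np.degrees(np.arctan2(T[1,1],T[0,1])); print('shift cm',d,'dz deg',-(yaw-y),'tilt z',T[:3,2])
E
python3 - <<'E'
from h import *
C=cam('top')
f=lambda x,y:((x-390)/6+312,y/6+160)
P=on_plane([f(600,130),f(530,190),f(672,140),f(497,128),f(642,76)],.05,C);P[1:]=on_plane([f(530,190),f(672,140),f(497,128),f(642,76)],.028,C)
print(P); 
for a,b in((1,2),(3,4)):d=P[b]-P[a];print(np.degrees(np.arctan2(d[1],d[0])),np.hypot(*d[:2]))
im=cv2.imread('pics/top.png');print(im[226:250:2,181:206:3].max(2))
go([P[0,0]-.02,P[0,1],.22],-70)
E
```

```text
[[ 0.6354 -0.2631  0.05  ]
 [ 0.6089 -0.2337  0.028 ]
 [ 0.6354 -0.3034  0.028 ]
 [ 0.6393 -0.2176  0.028 ]
 [ 0.6671 -0.289   0.028 ]]
-69.14000994194654 0.07459500954645368
-68.74221807847309 0.0766290257293531
[[145 145 143 141 141 142 139 143 147]
 [150 143 148 145 143 143 143 142 141]
 [153 150 153 139 109 134 150 144 146]
 [159 163 139  92  91  93 137 159 158]
 [153 158  97  91  92  97  91 160 160]
 [147 142  89  93  93  94  92 158 163]
 [143 143  89  93  93  94  93 145 156]
 [140 137  89  90  95  96  92 143 153]
 [146 147  99  87  91  95  89 145 143]
 [152 153 140  88  92  84 135 149 147]
 [160 160 162 150 133 146 157 150 152]
 [158 159 156 159 157 157 157 156 156]]
shift cm [ 53.445  -12.163    1.0621] dz deg -6.1458728861217935 tilt z [-0.0002  0.0021 -1.    ]
```

Request:
{"name": "drive_tool", "arguments": {"plan": [{"linear":[3,-0.7,0],"dr":[0,0,0],"grip":7.4},{"linear":[5,-1.2,0],"dr":[0,0,0],"grip":7.4},{"linear":[5,-1.2,0],"dr":[0,0,0],"grip":7.4},{"linear":[5,-1.2,0],"dr":[0,0,0],"grip":7.4},{"linear":[5,-1.2,0],"dr":[0,0,0],"grip":7.4},{"linear":[5,-1.2,0],"dr":[0,0,0],"grip":7.4},{"linear":[5,-1.2,0],"dr":[0,0,0],"grip":7.4},{"linear":[5,-1.2,0],"dr":[0,0,0],"grip":7.4}], "newtons": 40}}

```text
clock: 1.1
tool_pos: [0.474, -0.3292, 0.2306]
ee_rot: [-0.0, 0.993, 0.121, -0.0]
contact_force: [-0.8, -1.3, 0.5]
finger_gap: 0.074
gripper_force: 0.0
```

Request:
{"name": "drive_tool", "arguments": {"plan": [{"linear":[5,-1.1,0.2],"dr":[0,0,0],"grip":7.4},{"linear":[5,-1.1,0.2],"dr":[0,0,0],"grip":7.4},{"linear":[3,-0.7,0.2],"dr":[0,0,0],"grip":7.4},{"linear":[1.5,-0.3,0.2],"dr":[0,0,-3],"grip":7.4},{"linear":[0.5,0,0],"dr":[0,0,-3],"grip":7.4},{"linear":[0,0,0],"dr":[0,0,0],"grip":7.4},{"linear":[0,0,0],"dr":[0,0,0],"grip":7.4},{"linear":[0,0,0],"dr":[0,0,0],"grip":7.4}]}}

```text
clock: 2.1
tool_pos: [0.6102, -0.2637, 0.2236]
ee_rot: [0.0, 0.985, 0.172, 0.0]
contact_force: [0.2, 0.4, -0.6]
finger_gap: 0.0743
gripper_force: 0.0
```

```bash
python3 - <<'E'
from h import *
go([.6354,-.263,.22],-69)
im=bot.snapshot('wrist');cv2.imwrite('pics/w1.png',im)
C=cam('wrist');print(proj([[.6354,-.2631,.064]],C))
E
```

```text
shift cm [2.3917 0.7887 0.358 ] dz deg -1.2062634331230981 tilt z [ 0.     -0.0002 -1.    ]
[[260.9426 153.1788]]
```

View pics/w1.png

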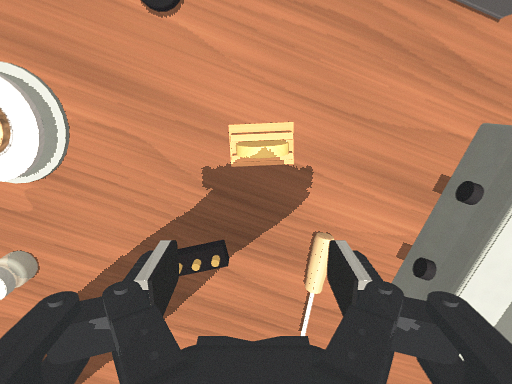

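The wrist view shows the stand almost square to the image at (262,143), far wall edge at row 123, slab between the walls with a lit top around row 150, and the fingertips at (155,245) and (340,245).

```bash
python3 - <<'E'
from h import *
im=cv2.imread('pics/w1.png')
cv2.imwrite('pics/w1c.png',cv2.resize(im[115:175,220:305],None,fx=9,fy=9,interpolation=cv2.INTER_NEAREST))
C=cam('wrist')
T=tool()
for z in (.028,.064): print(z,proj([[.6354+a*T[0,0]+b*T[0,1],-.2631+a*T[1,0]+b*T[1,1],z] for a,b in((0,0),(.01,0),(0,.01))],C))
E
```

```text
0.028 [[260.0923 147.9757]
 [260.1443 139.0153]
 [268.9738 147.9632]]
0.064 [[260.9426 153.1788]
 [261.0088 143.2439]
 [270.8299 153.165 ]]
```

View pics/w1c.png

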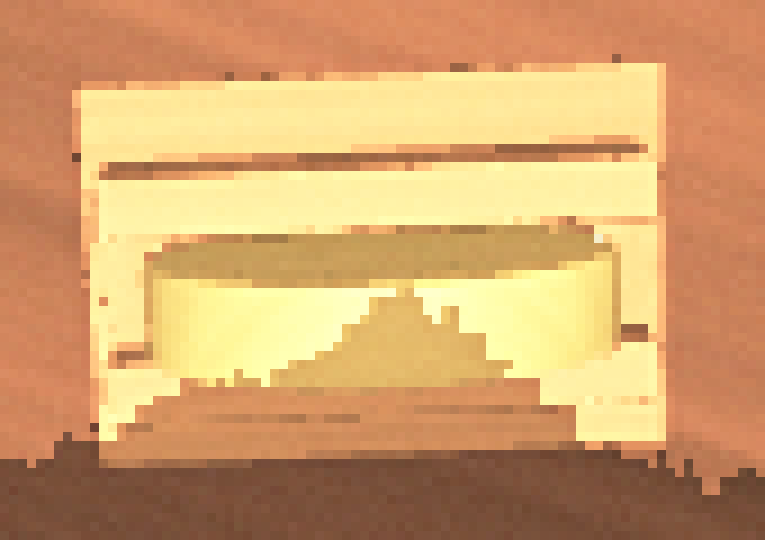

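```bash
python3 -c "
from h import *
go([.6371,-.2651,.0255],-67.9)"
```

```text
shift cm [ 2.468   1.0417 19.8084] dz deg -2.299018270306888 tilt z [ 0.0002 -0.0002 -1.    ]
```

Request:
{"name": "drive_tool", "arguments": {"plan": [{"linear":[2.47,1.04,2],"dr":[0,0,0],"grip":7.4},{"linear":[0,0,4],"dr":[0,0,-2.3],"grip":7.4},{"linear":[0,0,4],"dr":[0,0,0],"grip":7.4},{"linear":[0,0,3.5],"dr":[0,0,0],"grip":7.4},{"linear":[0,0,2],"dr":[0,0,0],"grip":7.4},{"linear":[0,0,1.5],"dr":[0,0,0],"grip":7.4},{"linear":[0,0,1],"dr":[0,0,0],"grip":7.4},{"linear":[0,0,0.5],"dr":[0,0,0],"grip":7.4}]}}

```text
clock: 3.15
tool_pos: [0.6377, -0.2647, 0.0384]
ee_rot: [0.0, 0.981, 0.192, 0.0]
contact_force: [0.1, 0.5, -0.4]
finger_gap: 0.0738
gripper_force: 0.0
```

Request:
{"name": "drive_tool", "arguments": {"plan": [{"linear":[0,0,0.4],"dr":[0,0,0],"grip":7.2},{"linear":[0,0,0.4],"dr":[0,0,0],"grip":7.2},{"linear":[0,0,0.3],"dr":[0,0,0],"grip":7.2},{"linear":[0,0,0],"dr":[0,0,0],"grip":6.6},{"linear":[0,0,0],"dr":[0,0,0],"grip":6.2},{"linear":[0,0,0],"dr":[0,0,0],"grip":6.0},{"linear":[0,0,0],"dr":[0,0,0],"grip":5.6},{"linear":[0,0,0],"dr":[0,0,0],"grip":5.4}], "newtons": 40}}

```text
clock: 4.15
tool_pos: [0.6378, -0.2647, 0.0281]
ee_rot: [0.0, 0.981, 0.192, 0.0]
contact_force: [-0.4, 0.5, 3.2]
finger_gap: 0.056
gripper_force: 41.9
```

```bash
python3 - <<'E'
from h import *
s=bot.observe();print(s['tool_pos'],s['contact_force'],s['finger_gap'],s['gripper_force'])
im=bot.snapshot('wrist');cv2.imwrite('pics/w2.png',im)
E
```

```text
[ 0.6378 -0.2647  0.0281] [-0.3593  0.4892  3.236 ] 0.05601233687689832 41.90200388431549
```

View pics/w2.png

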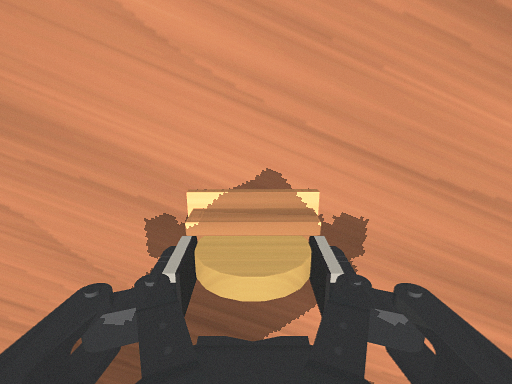

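The wrist view shows the slab squarely between the fingers (pads at columns 195 and 312, slab centre about 253). The opening reads 56 mm rather than 58, so the pads may hold just above the widest part. I'll open, go 3 mm lower and grip again.

Request:
{"name": "drive_tool", "arguments": {"plan": [{"linear":[0,0,0],"dr":[0,0,0],"grip":6.4},{"linear":[0,0,0.1],"dr":[0,0,0],"grip":6.4},{"linear":[0,0,0.1],"dr":[0,0,0],"grip":6.4},{"linear":[0,0,0.1],"dr":[0,0,0],"grip":6.4},{"linear":[0,0,0],"dr":[0,0,0],"grip":5.8},{"linear":[0,0,0],"dr":[0,0,0],"grip":5.4},{"linear":[0,0,0],"dr":[0,0,0],"grip":5.4},{"linear":[0,0,0],"dr":[0,0,0],"grip":5.4}], "newtons": 40}}

```text
clock: 5.2
tool_pos: [0.6377, -0.2646, 0.0246]
ee_rot: [0.0, 0.981, 0.192, 0.0]
contact_force: [-0.3, 0.5, 0.7]
finger_gap: 0.0561
gripper_force: 43.0
```

Request:
{"name": "drive_tool", "arguments": {"plan": [{"linear":[0,0,-0.5],"dr":[0,0,0],"grip":5.2},{"linear":[0,0,-1.5],"dr":[0,0,0],"grip":5.2},{"linear":[0,0,-3],"dr":[0,0,0],"grip":5.2},{"linear":[0,0,-4],"dr":[0,0,0],"grip":5.2},{"linear":[0,0,-3],"dr":[0,0,0],"grip":5.2},{"linear":[0.8,-2,0],"dr":[0,0,0],"grip":5.2},{"linear":[1.3,-3.6,0],"dr":[0,0,0],"grip":5.2},{"linear":[1.7,-4.7,0],"dr":[0,0,0],"grip":5.2}], "newtons": 45}}

```text
clock: 6.2
tool_pos: [0.6326, -0.1527, 0.142]
ee_rot: [-0.001, 0.981, 0.192, -0.001]
contact_force: [0.7, 0.6, -2.0]
finger_gap: 0.0564
gripper_force: 48.3
```

Request:
{"name": "drive_tool", "arguments": {"plan": [{"linear":[1.7,-4.7,0],"dr":[0,0,0],"grip":5.2},{"linear":[1.7,-4.7,0],"dr":[0,0,0],"grip":5.2},{"linear":[1.7,-4.7,0],"dr":[0,0,0],"grip":5.2},{"linear":[1.7,-4.7,0],"dr":[0,0,0],"grip":5.2},{"linear":[1.7,-4.7,0],"dr":[0,0,0],"grip":5.2},{"linear":[1.7,-4.7,0],"dr":[0,0,0],"grip":5.2},{"linear":[1.7,-4.7,0],"dr":[0,0,0],"grip":5.2},{"linear":[0.9,-3,0],"dr":[0,0,0],"grip":5.2}]}}

```text
clock: 7.2
tool_pos: [0.6142, 0.2297, 0.1419]
ee_rot: [-0.001, 0.981, 0.194, -0.002]
contact_force: [-0.1, -0.8, -2.2]
finger_gap: 0.0563
gripper_force: 48.3
```

```bash
python3 - <<'E'
from h import *
s=bot.observe();print(s['tool_pos'],s['joint_positions'],s['contact_force'],s['finger_gap'],s['gripper_force'])
go([.61,.24,.1],-68)
im=bot.snapshot('wrist');cv2.imwrite('pics/w3.png',im)
E
```

```text
[0.6142 0.2297 0.1419] [0.255  0.3958 0.3283 1.5072 0.0013 3.0067] [-0.0761 -0.8264 -2.2156] 0.05631882516018729 48.29757750034332
shift cm [ 0.0158 -1.1109  4.1954] dz deg 0.33745381594425794 tilt z [-0.0041  0.0003 -1.    ]
```

View pics/w3.png

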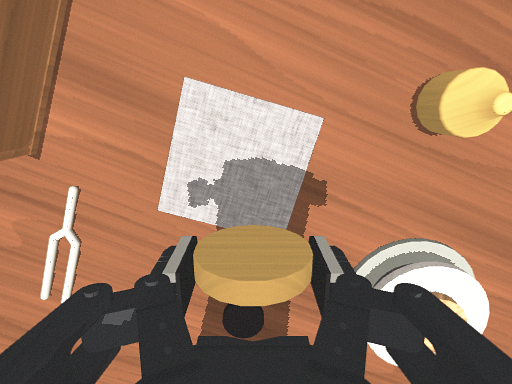

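The slab hangs level between the fingers, and the mat is ahead at about (240,150). Next I move over the mat, tilt the tool 50° outward and lower.

Request:
{"name": "drive_tool", "arguments": {"plan": [{"linear":[1.4,-0.8,2],"dr":[0,0,0],"grip":5.2},{"linear":[1.4,-0.8,3.2],"dr":[0,0,0],"grip":5.2},{"linear":[0,0,0],"dr":[0,5,0],"grip":5.2},{"linear":[0,0,0],"dr":[0,10,0],"grip":5.2},{"linear":[0,0,0],"dr":[0,10,0],"grip":5.2},{"linear":[0,0,0],"dr":[0,10,0],"grip":5.2},{"linear":[0,0,0],"dr":[0,10,0],"grip":5.2},{"linear":[0,0,0],"dr":[0,5,0],"grip":5.2}]}}

```text
clock: 8.25
tool_pos: [0.6288, 0.2508, 0.0825]
ee_rot: [-0.082, 0.892, 0.175, 0.41]
contact_force: [-0.2, 0.6, -3.4]
finger_gap: 0.0557
gripper_force: 48.9
```

```bash
python3 - <<'E'
from h import *
s=bot.observe();T=tool();print(s['joint_positions'],s['finger_gap'],s['contact_force']);print(T)
print('to .022:',T[:3,:3].T@np.array([.634-T[0,3],.255-T[1,3],.024-T[2,3]])*100)
E
```

```text
[ 0.2198 -0.2571 -0.7922  0.1809  0.1297  3.0337] 0.05566307709701689 [-0.2297  0.6185 -3.4455]
[[ 0.6033  0.3786  0.7019  0.6288]
 [ 0.2442 -0.9256  0.2893  0.2508]
 [ 0.7592 -0.0032 -0.6509  0.0825]
 [ 0.      0.      0.      1.    ]]
to .022: [-4.0271 -0.1725  4.2934]
```

Request:
{"name": "drive_tool", "arguments": {"plan": [{"linear":[-0.8,0,0.9],"dr":[0,0,0],"grip":5.2},{"linear":[-1.2,0,1.2],"dr":[0,0,0],"grip":5.2},{"linear":[-1,0,1.1],"dr":[0,0,0],"grip":5.2},{"linear":[-0.6,0,0.7],"dr":[0,0,0],"grip":5.2},{"linear":[-0.3,0,0.3],"dr":[0,0,0],"grip":5.2},{"linear":[0,0,0],"dr":[0,0,0],"grip":5.2},{"linear":[0,0,0],"dr":[0,0,0],"grip":5.2},{"linear":[0,0,0],"dr":[0,0,0],"grip":5.2}], "newtons": 30}}

```text
clock: 9.25
tool_pos: [0.644, 0.2541, 0.0365]
ee_rot: [-0.081, 0.889, 0.174, 0.415]
contact_force: [0.3, 0.5, -2.3]
finger_gap: 0.056
gripper_force: 49.0
```

Request:
{"name": "drive_tool", "arguments": {"plan": [{"linear":[-0.5,0,0.05],"dr":[0,0,0],"grip":5.2},{"linear":[-0.5,0,0.05],"dr":[0,0,0],"grip":5.2},{"linear":[-0.5,0,0.05],"dr":[0,0,0],"grip":5.2},{"linear":[-0.3,0,0.05],"dr":[0,0,0],"grip":5.2},{"linear":[-0.1,0,0.1],"dr":[0,0,0],"grip":5.2},{"linear":[-0.1,0,0.1],"dr":[0,0,0],"grip":5.2},{"linear":[-0.1,0,0],"dr":[0,0,0],"grip":5.2},{"linear":[0,0,0],"dr":[0,0,0],"grip":5.2}], "newtons": 20}}

```text
clock: 10.25
tool_pos: [0.6352, 0.2505, 0.0187]
ee_rot: [-0.081, 0.889, 0.174, 0.416]
contact_force: [-1.2, 0.0, 3.1]
finger_gap: 0.056
gripper_force: 49.2
```

Request:
{"name": "drive_tool", "arguments": {"plan": [{"linear":[-0.15,0,0],"dr":[0,0,0],"grip":5.3},{"linear":[-0.15,0,0],"dr":[0,0,0],"grip":5.3},{"linear":[-0.15,0,0],"dr":[0,0,0],"grip":5.3},{"linear":[-0.15,0,0],"dr":[0,0,0],"grip":5.3},{"linear":[-0.1,0,0],"dr":[0,0,0],"grip":5.3},{"linear":[-0.1,0,0],"dr":[0,0,0],"grip":5.3},{"linear":[0,0,0],"dr":[0,0,0],"grip":5.3},{"linear":[0,0,0],"dr":[0,0,0],"grip":5.3}], "newtons": 20}}

```text
clock: 11.25
tool_pos: [0.6338, 0.2499, 0.0175]
ee_rot: [-0.082, 0.887, 0.175, 0.42]
contact_force: [3.8, 3.1, 6.2]
finger_gap: 0.056
gripper_force: 49.2
```

```bash
python3 - <<'E'
from h import *
a=bot.snapshot('wrist');b=bot.snapshot('side')
cv2.imwrite('pics/w4.png',np.hstack([a[100:384],cv2.resize(b[120:200,180:300],(426,284))])[:,:800])
E
```

```text
(no output)
```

View pics/w4.png

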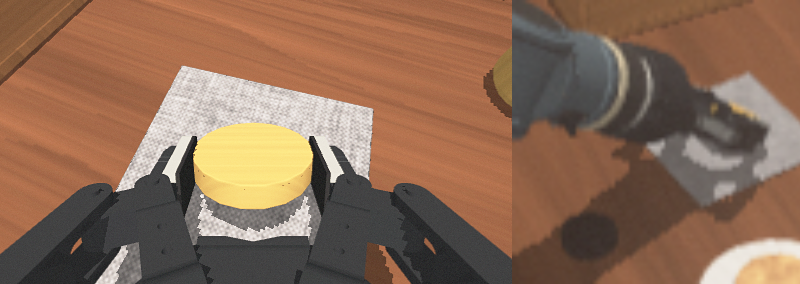

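The slab's front rim is on the mat and it is still tilted, with its top face at (253,255) in the full wrist picture. The grip is too tight for it to pivot, so I'll ease the fingers open slowly.

Request:
{"name": "drive_tool", "arguments": {"plan": [{"linear":[0,0,0],"dr":[0,0,0],"grip":5.55},{"linear":[0,0,0],"dr":[0,0,0],"grip":5.6},{"linear":[0,0,0],"dr":[0,0,0],"grip":5.65},{"linear":[0,0,0],"dr":[0,0,0],"grip":5.7},{"linear":[-0.1,0,0],"dr":[0,0,0],"grip":5.75},{"linear":[-0.1,0,0],"dr":[0,0,0],"grip":5.8},{"linear":[0,0,0],"dr":[0,0,0],"grip":5.85},{"linear":[0,0,0],"dr":[0,0,0],"grip":5.9}], "newtons": 20}}

```text
clock: 12.35
tool_pos: [0.6275, 0.2475, 0.0084]
ee_rot: [-0.081, 0.89, 0.174, 0.414]
contact_force: [0.3, 0.1, 0.9]
finger_gap: 0.0592
gripper_force: 0.0
```

```bash
python3 - <<'E'
from h import *
T=tool();print(T)
a=bot.snapshot('wrist');cv2.imwrite('pics/w5.png',a)
hsv=cv2.cvtColor(a,cv2.COLOR_BGR2HSV);m=(abs(hsv[...,0].astype(int)-24)<8)&(hsv[...,1]>90)&(hsv[...,2]>120)
for f in('w4',):pass
p,c,st=blob(m,(253,255));print(c,st)
E
```

```text
[[ 0.5962  0.377   0.7088  0.6275]
 [ 0.2425 -0.9262  0.2886  0.2475]
 [ 0.7653 -0.0002 -0.6436  0.0084]
 [ 0.      0.      0.      1.    ]]
[252.6691 270.9716] [  194   212   119   119 11006]
```

Request:
{"name": "drive_tool", "arguments": {"plan": [{"linear":[0,0,0],"dr":[0,0,0],"grip":7},{"linear":[0,0,-0.5],"dr":[0,0,0],"grip":7.8},{"linear":[0,0,-2.5],"dr":[0,0,0],"grip":7.8},{"linear":[0.8,0,-4],"dr":[0,0,0],"grip":7.8},{"linear":[2,0,-4],"dr":[0,0,0],"grip":7.8},{"linear":[3,0,-3],"dr":[0,-10,0],"grip":7.8},{"linear":[3,0,-3],"dr":[0,-10,0],"grip":7.8},{"linear":[3,0,0],"dr":[0,-10,0],"grip":7.8}]}}

```text
clock: 13.4
tool_pos: [0.5911, 0.2318, 0.1955]
ee_rot: [-0.039, 0.96, 0.188, 0.204]
contact_force: [0.7, -0.1, 1.4]
finger_gap: 0.0783
gripper_force: 0.0
```

Request:
{"name": "drive_tool", "arguments": {"plan": [{"linear":[0,0,0],"dr":[0,-10,0],"grip":7.8},{"linear":[0,0,0],"dr":[0,-10,0],"grip":7.8},{"linear":[0,0,0],"dr":[0,0,0],"grip":7.8},{"linear":[0,0,0],"dr":[0,0,0],"grip":7.8},{"linear":[0,0,0],"dr":[0,0,0],"grip":7.8},{"linear":[0,0,0],"dr":[0,0,0],"grip":7.8},{"linear":[0,0,0],"dr":[0,0,0],"grip":7.8},{"linear":[0,0,0],"dr":[0,0,0],"grip":7.8}]}}

```text
clock: 14.4
tool_pos: [0.5892, 0.2314, 0.1889]
ee_rot: [-0.007, 0.981, 0.192, 0.032]
contact_force: [0.4, 0.0, 0.2]
finger_gap: 0.0781
gripper_force: 0.0
```

```bash
cat >> h.py <<'E'
def disc(n,z,lo,hi,near,name):
    "centre and size of a coloured disc seen in a fresh picture; its top face at height z"
    C=cam(n);a=bot.snapshot(n);cv2.imwrite('pics/%s.png'%name,a)
    m=cv2.inRange(cv2.cvtColor(a,cv2.COLOR_BGR2HSV),lo,hi);p,c,st=blob(m,near)
    W=on_plane(p,z,C)[:,:2]; ctr,sz,_=cv2.minAreaRect((W*1000).astype(np.float32)); print(name,'px',c,st,'mean',W.mean(0),'rect',ctr,sz)
E
python3 - <<'E'
from h import *
s=bot.observe();print(s['joint_positions']);T=tool();print(T)
C=cam('wrist');e=proj([[.62,.249,.015],[.556,.024,.052]],C);print(e)
disc('wrist',.015,(14,80,110),(34,255,255),e[0],'w6')
disc('top',.015,(14,80,110),(34,255,255),proj([[.62,.249,.015]],cam('top'))[0],'t6')
E
```

```text
[0.2639 0.2535 0.2424 1.4953 0.0088 3.0201]
[[ 0.9246  0.3763  0.0599  0.5892]
 [ 0.3754 -0.9265  0.0253  0.2314]
 [ 0.065  -0.0009 -0.9979  0.1889]
 [ 0.      0.      0.      1.    ]]
[[248.7004 150.743 ]
 [424.542  291.6169]]
w6 px [254.6358 177.052 ] [239 173  32   9 173] mean [0.5961 0.2325] rect (596.0576171875, 232.6503448486328) (8.79871654510498, 33.58378601074219)
t6 px [174.9817 188.711 ] [164 181  21  16 218] mean [0.6081 0.2394] rect (606.4378051757812, 239.6243133544922) (40.05744171142578, 60.35075378417969)
```

View pics/w6.png

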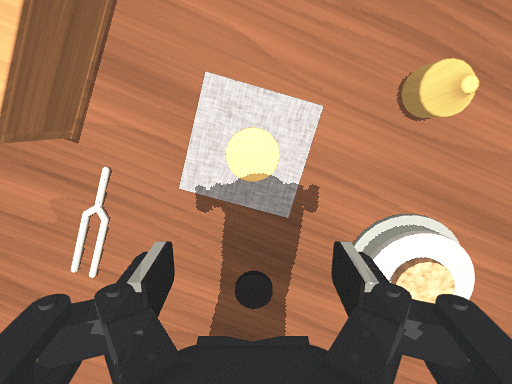

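The slab lies flat on the mat at (253,154), the cap is at (254,289), and the pad is on the plate at (427,283).

```bash
python3 - <<'E'
from h import *
a=cv2.imread('pics/w6.png');hsv=cv2.cvtColor(a,cv2.COLOR_BGR2HSV);C=cam('wrist')
for x,y in[(253,154),(253,178),(235,140),(254,289),(427,283),(415,245)]:print((x,y),hsv[y,x])
def meas(m,box,z,near,name):
    k=np.zeros(m.shape,bool);k[box[1]:box[3],box[0]:box[2]]=1
    p,c,st=blob(m&k,near);W=on_plane(p,z,C)[:,:2]*1000;(e,r)=cv2.minEnclosingCircle(W.astype(np.float32));print(name,st,W.mean(0),'encl',e,r, 'eqd',2*np.sqrt(cv2.contourArea(cv2.convexHull(W.astype(np.float32)))/np.pi))
H,S,V=[hsv[...,i] for i in range(3)]
meas((S>70)&(V>90),(218,120,290,190),.015,(253,154),'slab')
meas((V<75),(230,262,280,315),.012,(254,289),'cap')
print(hsv[289,228:282:3,2],hsv[265:313:3,254,2])
E
```

```text
(253, 154) [ 30  69 255]
(253, 178) [ 19 138 222]
(235, 140) [ 30  66 255]
(254, 289) [170  17  46]
(427, 283) [ 23  83 255]
(415, 245) [  0   0 255]
slab [239 170  34  12 191] [597.1032 231.6639] encl (599.6185302734375, 232.93148803710938) 18.339937210083008 eqd 18.66844253435805
cap [ 235  271   38   38 1160] [469.0105 182.4042] encl (468.8377380371094, 182.2017822265625) 25.104524612426758 eqd 47.714585040575095
[104 104 112  42  40  42  44  35  36  37  41  41  41  42  36 114 114 117] [103 103  30  34  36  42  43  40  46  42  37  41  33  41  38 105]
```

```bash
cat >> h.py <<'E'
def meas(m,box,z,near,name,C):
    k=np.zeros(m.shape,bool);k[box[1]:box[3],box[0]:box[2]]=1
    p,c,st=blob(m&k,near);W=on_plane(p,z,C)[:,:2]*1000;e,r=cv2.minEnclosingCircle(W.astype(np.float32))
    print(name,st,W.mean(0),'encl',e,r,'eqd',2*np.sqrt(cv2.contourArea(cv2.convexHull(W.astype(np.float32)))/np.pi))
E
python3 - <<'E'
from h import *
a=cv2.imread('pics/w6.png');hsv=cv2.cvtColor(a,cv2.COLOR_BGR2HSV);C=cam('wrist')
H,S,V=[hsv[...,i] for i in range(3)]
meas((S>45)&(V>90),(218,120,290,190),.015,(253,154),'slab',C)
a=cv2.imread('pics/t6.png');hsv=cv2.cvtColor(a,cv2.COLOR_BGR2HSV);C=cam('top');S=hsv[...,1];V=hsv[...,2]
meas((S>45)&(V>90),(160,170,192,206),.015,(175,189),'slab top',C)
meas((V<80),(180,225,207,250),.012,(193,238),'cap top',C)
k=(S>50)&(V>150);meas(k,(225,185,270,230),.052,(247,208),'pad top',C)
E
```

```text
slab [ 225  127   55   55 2340] [618.1102 244.1208] encl (617.675048828125, 243.92965698242188) 29.189760208129883 eqd 57.55833808240401
slab top [164 180  21  17 242] [607.9971 239.2436] encl (614.6160888671875, 242.64125061035156) 31.028669357299805 eqd 50.83113017599856
cap top [185 230  16  16 203] [464.5113 180.7172] encl (464.1630859375, 180.5995330810547) 23.48699951171875 eqd 44.6161808640328
pad top [236 196  22  22 377] [555.5656  24.3018] encl (555.8536987304688, 24.09459114074707) 31.6601619720459 eqd 61.031207654515505
```

```bash
python3 -c "
from h import *
go([.618,.244,.085],-67.9)"
```

```text
shift cm [ 2.4571 -0.0809 10.5154] dz deg -0.0002019656374727674 tilt z [ 0.059   0.025  -0.9979]
```

Request:
{"name": "drive_tool", "arguments": {"plan": [{"linear":[0,0,0],"dr":[0,-3.7,0],"grip":7.6},{"linear":[1,0,2],"dr":[0,0,0],"grip":7.6},{"linear":[1,-0.1,3],"dr":[0,0,0],"grip":7.6},{"linear":[1.1,0,3],"dr":[0,0,0],"grip":7.6},{"linear":[0,0,2],"dr":[0,0,0],"grip":7.6},{"linear":[0,0,0.3],"dr":[0,0,0],"grip":7.6},{"linear":[0,0,0],"dr":[0,0,0],"grip":7.6},{"linear":[0,0,0],"dr":[0,0,0],"grip":7.6}]}}

```text
clock: 15.5
tool_pos: [0.6187, 0.2444, 0.0866]
ee_rot: [-0.001, 0.981, 0.192, 0.001]
contact_force: [0.9, 0.1, 0.0]
finger_gap: 0.076
gripper_force: 0.0
```

```bash
python3 - <<'E'
from h import *
s=bot.observe();print(s['tool_pos'],s['contact_force']);C=cam('wrist')
a=bot.snapshot('wrist');cv2.imwrite('pics/w7.png',a);hsv=cv2.cvtColor(a,cv2.COLOR_BGR2HSV);S,V=hsv[...,1],hsv[...,2]
e=proj([[.618,.244,.015]],C)[0];print(e,hsv[int(e[1]),int(e[0])])
x,y=e.astype(int);b=(x-58,y-58,x+58,y+58)
meas((S>45)&(V>60),b,.015,e,'slab',C)
print((S[y-60:y+60:5,x]),S[y,x-70:x+70:5])
go([.618,.244,.015],-67.9)
E
```

```text
[0.6187 0.2444 0.0866] [0.9283 0.1179 0.037 ]
[253.4846 204.7263] [ 19 143 208]
slab [ 215  165   77   76 4544] [619.0049 244.5777] encl (618.15625, 244.8394012451172) 30.066452026367188 eqd 58.625483006087556
[ 15   8   7  14   6  59 139 139 140 142 140 140 143 139 141 142 139 141
 138 147  17  16  17  11] [ 14  18  17  14  11   9  14 139 140 141 138 140 143 143 143 142 140 138
 140 139 139 138  14  14  13  16  13  23]
shift cm [-0.0996  0.0118  7.1718] dz deg -0.00027541884804804795 tilt z [ 0.0017  0.0014 -1.    ]
```

Request:
{"name": "drive_tool", "arguments": {"plan": [{"linear":[0,0,2.5],"dr":[0,0,0],"grip":7.4},{"linear":[0,0,3],"dr":[0,0,0],"grip":7.2},{"linear":[0,0,1.7],"dr":[0,0,0],"grip":7.0},{"linear":[0,0,0.7],"dr":[0,0,0],"grip":6.6},{"linear":[0,0,0.4],"dr":[0,0,0],"grip":6.3},{"linear":[0,0,0.2],"dr":[0,0,0],"grip":6.1},{"linear":[0,0,0],"dr":[0,0,0],"grip":6.0},{"linear":[0,0,0],"dr":[0,0,0],"grip":6.0}], "newtons": 25}}

```text
clock: 16.55
tool_pos: [0.6182, 0.2443, 0.0008]
ee_rot: [-0.0, 0.981, 0.192, 0.0]
contact_force: [0.3, -0.1, -0.8]
finger_gap: 0.0603
gripper_force: 0.0
```

Request:
{"name": "drive_tool", "arguments": {"plan": [{"linear":[0,0,0],"dr":[0,0,0],"grip":5.8},{"linear":[0,0,0],"dr":[0,0,0],"grip":5.6},{"linear":[0,0,0],"dr":[0,0,0],"grip":5.5},{"linear":[0,0,0],"dr":[0,0,0],"grip":5.4},{"linear":[0,0,0],"dr":[0,0,0],"grip":5.4},{"linear":[0,0,0],"dr":[0,0,0],"grip":5.4},{"linear":[0,0,0],"dr":[0,0,0],"grip":5.4},{"linear":[0,0,0],"dr":[0,0,0],"grip":5.4}], "newtons": 25}}

```text
clock: 17.55
tool_pos: [0.6184, 0.244, 0.0011]
ee_rot: [-0.0, 0.981, 0.192, 0.0]
contact_force: [-0.2, -1.8, 5.8]
finger_gap: 0.0569
gripper_force: 27.1
```

```bash
python3 -c "
from h import *
go([.500,.001,.16],-67.9)"
```

```text
shift cm [-20.0999  18.0587 -15.8999] dz deg -0.012085314347913823 tilt z [ 0.0006  0.0003 -1.    ]
```

Request:
{"name": "drive_tool", "arguments": {"plan": [{"linear":[0,0,-0.3],"dr":[0,0,0],"grip":5.3},{"linear":[0,0,-1],"dr":[0,0,0],"grip":5.3},{"linear":[0,0,-2],"dr":[0,0,0],"grip":5.3},{"linear":[0,0,-4],"dr":[0,0,0],"grip":5.3},{"linear":[0,0,-5],"dr":[0,0,0],"grip":5.3},{"linear":[0,0,-3.6],"dr":[0,0,0],"grip":5.3},{"linear":[0,0,0],"dr":[0,0,0],"grip":5.3},{"linear":[0,0,0],"dr":[0,0,0],"grip":5.3}], "newtons": 30}}

```text
clock: 18.55
tool_pos: [0.6176, 0.2441, 0.1587]
ee_rot: [-0.0, 0.981, 0.192, -0.001]
contact_force: [0.6, 0.2, -3.1]
finger_gap: 0.0564
gripper_force: 32.7
```

Request:
{"name": "drive_tool", "arguments": {"plan": [{"linear":[-2,1.8,0],"dr":[0,0,0],"grip":5.3},{"linear":[-3.5,3.1,0],"dr":[0,0,0],"grip":5.3},{"linear":[-3.8,3.4,0],"dr":[0,0,0],"grip":5.3},{"linear":[-3.8,3.4,0],"dr":[0,0,0],"grip":5.3},{"linear":[-3.5,3.2,0],"dr":[0,0,0],"grip":5.3},{"linear":[-2.5,2.3,0],"dr":[0,0,0],"grip":5.3},{"linear":[-1,0.9,0],"dr":[0,0,0],"grip":5.3},{"linear":[0,0,0],"dr":[0,0,0],"grip":5.3}]}}

```text
clock: 19.55
tool_pos: [0.4989, 0.0007, 0.1576]
ee_rot: [-0.001, 0.982, 0.191, -0.002]
contact_force: [-0.1, -0.1, -1.7]
finger_gap: 0.0565
gripper_force: 32.7
```

```bash
python3 - <<'E'
from h import *
s=bot.observe();print(s['tool_pos'],s['qvel'],s['finger_gap'],s['gripper_force']);C=cam('wrist')
a=bot.snapshot('wrist');cv2.imwrite('pics/w8.png',a);hsv=cv2.cvtColor(a,cv2.COLOR_BGR2HSV);H,S,V=hsv[...,0],hsv[...,1],hsv[...,2]
e=proj([[.556,.024,.052]],C)[0];print(e)
x,y=e.astype(int);print(S[y-75:y+75:5,x],V[y-75:y+75:5,x],S[y,x-80:x+80:5],sep='\n')
b=(x-55,y-55,x+55,y+55)
meas((S>45)&(V>100),b,.052,e,'pad',C)
p=(S<35)&(V>140);b=(x-90,max(0,y-90),x+90,y+90);meas(p,b,.04,e,'plate',C)
E
```

```text
[0.4989 0.0007 0.1576] [ 0.0285  0.0114  0.0274 -0.0059  0.0125  0.0074] 0.056474022834583075 32.70998239517212
[253.2483 116.8082]
[  9   8   9   8  10  10  70 115 120 126 121 125 125 125 126 118 127 122
 122 109 126 116 122  25  23  27  26  26  23 145]
[250 250 248 249 250 247 194 244 233 204 232 200 218 204 206 235 223 219
 224 248 219 237 225 133 135 143 139 137 134  74]
[144 150  15  11  11  11  13  11   5 129 113 120 119 113 129 126 118 123
 101 116 112 125 116 116   8  12  13  11  12  11  11 141]
pad [ 214   71   80   83 5096] [559.0765  25.4238] encl (558.1954345703125, 25.044639587402344) 31.92513084411621 eqd 63.13089954950995
plate [  180    32   148   145 11357] [567.7099  29.0084] encl (558.1314697265625, 24.93700408935547) 61.955772399902344 eqd 121.24787315411346
```

View pics/w8.png

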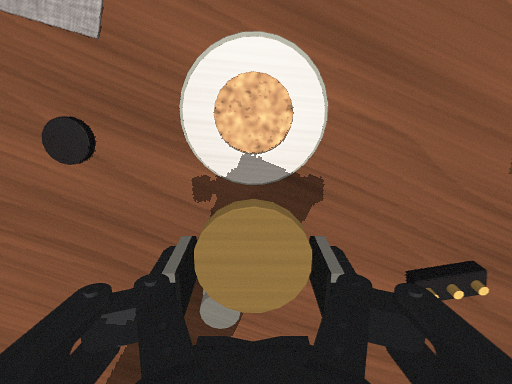

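The plate is at (254,108), the pad at (253,112) and the cap at (68,140). The held slab is level, with its top face at (253,256).

```bash
python3 - <<'E'
from h import *
a=cv2.imread('pics/w8.png');hsv=cv2.cvtColor(a,cv2.COLOR_BGR2HSV);H,S,V=hsv[...,0],hsv[...,1],hsv[...,2]
C=cam('wrist');print(hsv[256,253],hsv[203,253],hsv[215,253])
T=tool()
m=(abs(H.astype(int)-int(H[256,253]))<4)&(S>100)&(V>90)
m=cv2.morphologyEx(m.astype(np.uint8),cv2.MORPH_OPEN,np.ones((5,5)))>0
meas(m,(190,190,316,320),T[2,3]+.014,(253,256),'slab',C);print(T[:3,3])
go([.5582,.025,.09],-67.9)
E
```

```text
[ 18 144 147] [ 18 148 119] [ 18 145 146]
slab [  194   199   118   114 10609] [501.2191   2.5101] encl (500.07745361328125, 2.2490930557250977) 30.558298110961914 eqd 58.87094082915991
[0.4994 0.0013 0.158 ]
shift cm [6.3471 0.0295 6.7906] dz deg -0.009793066807759487 tilt z [-0.0025  0.0018 -1.    ]
```

Request:
{"name": "drive_tool", "arguments": {"plan": [{"linear":[2,0,0],"dr":[0,0,0],"grip":5.3},{"linear":[3,0,0],"dr":[0,0,0],"grip":5.3},{"linear":[1.3,0,1],"dr":[0,0,0],"grip":5.3},{"linear":[0,0,3],"dr":[0,0,0],"grip":5.3},{"linear":[0,0,3],"dr":[0,0,0],"grip":5.3},{"linear":[0,0,1.8],"dr":[0,0,0],"grip":5.3},{"linear":[0,0,0.6],"dr":[0,0,0],"grip":5.3},{"linear":[0,0,0],"dr":[0,0,0],"grip":5.3}]}}

```text
clock: 20.6
tool_pos: [0.5581, 0.0246, 0.0651]
ee_rot: [-0.0, 0.981, 0.192, -0.001]
contact_force: [1.1, -0.5, -0.5]
finger_gap: 0.0565
gripper_force: 32.7
```

```bash
python3 -c "
from h import *
s=bot.observe();print(s['contact_force'],s['qvel'])
go([.558,.0248,.050],-67.9)"
```

```text
[ 1.1403 -0.4633 -0.5172] [-0.0013 -0.0163  0.0257  0.0039 -0.0012 -0.001 ]
shift cm [ 0.0002 -0.0157  1.513 ] dz deg 0.01215575384507872 tilt z [-0.0011  0.0006 -1.    ]
```

Request:
{"name": "drive_tool", "arguments": {"plan": [{"linear":[0,0,0.4],"dr":[0,0,0],"grip":5.3},{"linear":[0,0,0.3],"dr":[0,0,0],"grip":5.3},{"linear":[0,0,0.2],"dr":[0,0,0],"grip":5.3},{"linear":[0,0,0.1],"dr":[0,0,0],"grip":5.3},{"linear":[0,0,0.1],"dr":[0,0,0],"grip":5.3},{"linear":[0,0,0.1],"dr":[0,0,0],"grip":5.3},{"linear":[0,0,0],"dr":[0,0,0],"grip":5.3},{"linear":[0,0,0],"dr":[0,0,0],"grip":5.3}]}}

```text
clock: 21.6
tool_pos: [0.558, 0.0246, 0.053]
ee_rot: [-0.0, 0.981, 0.192, -0.0]
contact_force: [0.3, -0.1, -1.6]
finger_gap: 0.0563
gripper_force: 32.7
```

Request:
{"name": "drive_tool", "arguments": {"plan": [{"linear":[0,0,0.1],"dr":[0,0,0],"grip":5.3},{"linear":[0,0,0.05],"dr":[0,0,0],"grip":5.3},{"linear":[0,0,0.05],"dr":[0,0,0],"grip":5.3},{"linear":[0,0,0.05],"dr":[0,0,0],"grip":5.3},{"linear":[0,0,0],"dr":[0,0,0],"grip":5.3},{"linear":[0,0,0],"dr":[0,0,0],"grip":5.3},{"linear":[0,0,0],"dr":[0,0,0],"grip":5.3},{"linear":[0,0,0],"dr":[0,0,0],"grip":5.3}]}}

```text
clock: 22.6
tool_pos: [0.558, 0.0245, 0.0506]
ee_rot: [-0.0, 0.981, 0.192, -0.0]
contact_force: [-0.8, -0.2, -2.1]
finger_gap: 0.0567
gripper_force: 32.7
```

Request:
{"name": "drive_tool", "arguments": {"plan": [{"linear":[0,0,0.05],"dr":[0,0,0],"grip":5.3},{"linear":[0,0,0.05],"dr":[0,0,0],"grip":5.3},{"linear":[0,0,0.05],"dr":[0,0,0],"grip":5.3},{"linear":[0,0,0.03],"dr":[0,0,0],"grip":5.3},{"linear":[0,0,0],"dr":[0,0,0],"grip":5.3},{"linear":[0,0,0],"dr":[0,0,0],"grip":5.3},{"linear":[0,0,0],"dr":[0,0,0],"grip":5.3},{"linear":[0,0,0],"dr":[0,0,0],"grip":5.3}]}}

```text
clock: 23.6
tool_pos: [0.558, 0.0245, 0.0489]
ee_rot: [-0.0, 0.981, 0.192, -0.0]
contact_force: [-1.7, -0.9, 0.6]
finger_gap: 0.0563
gripper_force: 33.0
```

```bash
python3 -c "
from h import *
for i in range(4):
  s=bot.observe();print(s['contact_force'],s['tool_pos'])"
```

```text
[-1.729  -0.9246  0.5639] [0.558  0.0245 0.0489]
[-1.729  -0.9246  0.5639] [0.558  0.0245 0.0489]
[-1.729  -0.9246  0.5639] [0.558  0.0245 0.0489]
[-1.729  -0.9246  0.5639] [0.558  0.0245 0.0489]
```

Request:
{"name": "drive_tool", "arguments": {"plan": [{"linear":[0,0,0],"dr":[0,0,0],"grip":5.6},{"linear":[0,0,0],"dr":[0,0,0],"grip":5.7},{"linear":[0,0,0],"dr":[0,0,0],"grip":5.8},{"linear":[0,0,0],"dr":[0,0,0],"grip":6.0},{"linear":[0,0,0],"dr":[0,0,0],"grip":6.4},{"linear":[0,0,0],"dr":[0,0,0],"grip":7.0},{"linear":[0,0,-0.5],"dr":[0,0,0],"grip":7.2},{"linear":[0,0,-1.5],"dr":[0,0,0],"grip":7.4}]}}

```text
clock: 24.6
tool_pos: [0.5572, 0.0246, 0.0685]
ee_rot: [-0.001, 0.981, 0.192, -0.001]
contact_force: [-0.8, -0.9, 0.2]
finger_gap: 0.0739
gripper_force: 0.0
```

```bash
python3 -c "
from h import *
print(tool()[:3,3])
go([.499,.001,.16],-67.9);go([.464,.181,.10],-67.9)"
```

```text
[0.5572 0.0246 0.0685]
shift cm [-6.3032 -0.02   -9.1347] dz deg 0.0008621733100113715 tilt z [-0.0032  0.0008 -1.    ]
shift cm [ -2.7578 -18.0023  -3.1086] dz deg 0.0008621733100113715 tilt z [-0.0032  0.0008 -1.    ]
```

Request:
{"name": "drive_tool", "arguments": {"plan": [{"linear":[0,0,-3],"dr":[0,0,0],"grip":7.4},{"linear":[0,0,-4],"dr":[0,0,0],"grip":7.4},{"linear":[-1.5,-1,-2],"dr":[0,0,0],"grip":7.4},{"linear":[-2.5,-2,0],"dr":[0,0,0],"grip":7.4},{"linear":[-2,-1,0],"dr":[0,0,0],"grip":7.4},{"linear":[0,0,0],"dr":[0,0,0],"grip":7.4},{"linear":[0,0,0],"dr":[0,0,0],"grip":7.4},{"linear":[0,0,0],"dr":[0,0,0],"grip":7.4}]}}

```text
clock: 25.6
tool_pos: [0.4883, 0.0388, 0.159]
ee_rot: [-0.0, 0.981, 0.192, -0.0]
contact_force: [-0.2, 0.8, -0.0]
finger_gap: 0.0739
gripper_force: 0.0
```

```bash
python3 - <<'E'
from h import *
T=tool();print(T[:3,3]);C=cam('wrist')
a=bot.snapshot('wrist');cv2.imwrite('pics/w9.png',a);hsv=cv2.cvtColor(a,cv2.COLOR_BGR2HSV);H,S,V=hsv[...,0],hsv[...,1],hsv[...,2]
e=proj([[.558,.0248,.063]],C)[0];c=proj([[.466,.1815,.012]],C)[0];print(e,c)
x,y=e.astype(int);print(hsv[y-60:y+60:5,x].tolist())
meas((S>45)&(V>60),(x-60,y-60,x+60,y+58),.063,e,'slab+pad',C)
meas((S>45)&(V>60)&(H>23),(x-60,y-60,x+60,y+58),.063,e,'slab',C)
meas((V<75),(int(c[0])-38,int(c[1])-38,int(c[0])+38,int(c[1])+38),.012,c,'cap',C)
meas((S<35)&(V>120),(x-95,max(0,y-95),x+95,y+95),.039,e,'plate',C)
E
```

```text
[0.4883 0.0388 0.159 ]
[303.7753 120.7972] [107.1264 145.9025]
[[16, 11, 248], [19, 11, 250], [16, 11, 247], [21, 10, 248], [18, 115, 248], [25, 125, 253], [25, 122, 252], [25, 121, 253], [25, 122, 252], [24, 126, 251], [24, 125, 252], [25, 124, 253], [24, 125, 251], [25, 121, 253], [24, 126, 252], [23, 129, 251], [23, 128, 251], [23, 130, 250], [23, 129, 251], [23, 134, 249], [19, 11, 246], [17, 15, 240], [15, 15, 241], [16, 16, 242]]
slab+pad [ 262   78   79   81 5022] [558.6311  27.1834] encl (557.88623046875, 26.747507095336914) 30.99725914001465 eqd 60.687807999070024
slab [ 267   83   74   72 3104] [559.6396  30.1287] encl (557.68505859375, 24.874183654785156) 28.416067123413086 eqd 54.189330512452536
cap [  84  121   53   48 1946] [468.0437 179.4492] encl (467.4571533203125, 178.9503631591797) 24.98066520690918 eqd 47.60102735623977
plate [  222    38   148   150 12180] [561.5877  31.9774] encl (556.850830078125, 28.166324615478516) 62.982696533203125 eqd 123.72807996995262
```

```bash
python3 -c "
from h import *
go([.466,.181,.09],-67.9)"
```

```text
shift cm [  3.3007 -14.003    6.8968] dz deg -0.010348125209674208 tilt z [-0.0009  0.0006 -1.    ]
```

Request:
{"name": "drive_tool", "arguments": {"plan": [{"linear":[0.5,-2,0],"dr":[0,0,0],"grip":7},{"linear":[0.8,-4,0],"dr":[0,0,0],"grip":7},{"linear":[1,-4,0.9],"dr":[0,0,0],"grip":7},{"linear":[0.6,-3,2],"dr":[0,0,0],"grip":7},{"linear":[0.4,-1,3],"dr":[0,0,0],"grip":7},{"linear":[0,0,1],"dr":[0,0,0],"grip":6.6},{"linear":[0,0,0],"dr":[0,0,0],"grip":6.6},{"linear":[0,0,0],"dr":[0,0,0],"grip":6.6}]}}

```text
clock: 26.65
tool_pos: [0.4664, 0.1807, 0.0911]
ee_rot: [-0.0, 0.982, 0.191, 0.0]
contact_force: [0.6, 0.1, 1.4]
finger_gap: 0.0659
gripper_force: 0.0
```

```bash
python3 - <<'E'
from h import *
T=tool();print(T[:3,3]);C=cam('wrist')
a=bot.snapshot('wrist');cv2.imwrite('pics/w10.png',a);V=a.max(2)
c=proj([[.466,.181,.012]],C)[0];x,y=c.astype(int);print(c)
k=np.zeros(V.shape,bool);k[y-45:y+48,x-45:x+45]=1
p,_,st=blob((V<75)&k,c);print(st,C[2][:3,3])
print(V[y-50:y+50:5,x],V[y,x-50:x+50:5])
h=cv2.convexHull(p.astype(np.int32))
ob=np.array([T[:3,:3].T@(w-T[:3,3]) for w in on_plane(p,.012,C)])*1000
og=np.array([T[:3,:3].T@(w-T[:3,3]) for w in on_plane(p,0,C)])*1000
print('y range on top plane',ob[:,1].min(),ob[:,1].max(),'x range top',ob[:,0].min(),ob[:,0].max(),'x on table',og[:,0].min(),og[:,0].max())
E
```

```text
[0.4664 0.1807 0.0911]
[252.711 200.81 ]
[ 223  170   59   58 2718] [0.5341 0.2084 0.2346]
[138 140 142 139  20  26  35  34  30  23  34  39  25  38  30  29  82  85
  89  85] [83 87 86 81 85 32 27 31 25 36 34 39 27 32 32 27 91 88 88 89]
y range on top plane -23.564401162685588 21.98913880784551 x range top -22.356196828204332 24.18847654520414 x on table -27.51513736482212 21.538150210437628
```

Request:
{"name": "drive_tool", "arguments": {"plan": [{"linear":[0,-0.1,2.5],"dr":[0,0,0],"grip":6.4},{"linear":[0,0,3],"dr":[0,0,0],"grip":6.4},{"linear":[0,0,2],"dr":[0,0,0],"grip":6.0},{"linear":[0,0,0.8],"dr":[0,0,0],"grip":5.6},{"linear":[0,0,0.4],"dr":[0,0,0],"grip":5.2},{"linear":[0,0,0.1],"dr":[0,0,0],"grip":5.0},{"linear":[0,0,0],"dr":[0,0,0],"grip":4.9},{"linear":[0,0,0],"dr":[0,0,0],"grip":4.8}], "newtons": 20}}

```text
clock: 27.7
tool_pos: [0.4655, 0.1822, 0.0027]
ee_rot: [-0.0, 0.981, 0.192, 0.0]
contact_force: [-0.2, -0.3, -0.1]
finger_gap: 0.0479
gripper_force: 0.2
```

Request:
{"name": "drive_tool", "arguments": {"plan": [{"linear":[0,0,0],"dr":[0,0,0],"grip":4.6},{"linear":[0,0,0],"dr":[0,0,0],"grip":4.5},{"linear":[0,0,0],"dr":[0,0,0],"grip":4.4},{"linear":[0,0,0],"dr":[0,0,0],"grip":4.3},{"linear":[0,0,0],"dr":[0,0,0],"grip":4.2},{"linear":[0,0,0],"dr":[0,0,0],"grip":4.2},{"linear":[0,0,0],"dr":[0,0,0],"grip":4.2},{"linear":[0,0,0],"dr":[0,0,0],"grip":4.2}], "newtons": 20}}

```text
clock: 28.7
tool_pos: [0.4653, 0.1822, 0.0026]
ee_rot: [-0.0, 0.981, 0.192, -0.0]
contact_force: [-0.7, -1.6, 5.0]
finger_gap: 0.0448
gripper_force: 20.1
```

Request:
{"name": "drive_tool", "arguments": {"plan": [{"linear":[0,0,-0.4],"dr":[0,0,0],"grip":4.2},{"linear":[0,0,-2],"dr":[0,0,0],"grip":4.2},{"linear":[0,0,-4],"dr":[0,0,0],"grip":4.2},{"linear":[0,0,-5],"dr":[0,0,0],"grip":4.2},{"linear":[-0.5,2,-4.3],"dr":[0,0,0],"grip":4.2},{"linear":[-0.8,4,0],"dr":[0,0,0],"grip":4.2},{"linear":[-0.9,4.5,0],"dr":[0,0,0],"grip":4.2},{"linear":[-0.9,4.5,0],"dr":[0,0,0],"grip":4.2}]}}

```text
clock: 29.7
tool_pos: [0.4926, 0.0304, 0.1583]
ee_rot: [-0.001, 0.981, 0.192, -0.001]
contact_force: [0.1, 0.2, -0.9]
finger_gap: 0.0444
gripper_force: 20.6
```

Request:
{"name": "drive_tool", "arguments": {"plan": [{"linear":[-0.6,3,0],"dr":[0,0,0],"grip":4.2},{"linear":[0,0,0],"dr":[0,0,0],"grip":4.2},{"linear":[0,0,0],"dr":[0,0,0],"grip":4.2},{"linear":[0,0,0],"dr":[0,0,0],"grip":4.2},{"linear":[0,0,0],"dr":[0,0,0],"grip":4.2},{"linear":[0,0,0],"dr":[0,0,0],"grip":4.2},{"linear":[0,0,0],"dr":[0,0,0],"grip":4.2},{"linear":[0,0,0],"dr":[0,0,0],"grip":4.2}]}}

```text
clock: 30.7
tool_pos: [0.4985, 0.0014, 0.1588]
ee_rot: [-0.0, 0.981, 0.192, -0.0]
contact_force: [-0.0, 0.2, -0.8]
finger_gap: 0.0448
gripper_force: 20.6
```

```bash
python3 - <<'E'
from h import *
T=tool();print(T[:3,3]);C=cam('wrist')
a=bot.snapshot('wrist');cv2.imwrite('pics/w11.png',a);hsv=cv2.cvtColor(a,cv2.COLOR_BGR2HSV);H,S,V=hsv[...,0],hsv[...,1],hsv[...,2]
e=proj([[.558,.0248,.063]],C)[0];x,y=e.astype(int);print(e)
print(hsv[y-60:y+65:4,x].tolist())
print(hsv[y,x-50:x+50:4].tolist())
meas((S>45)&(V>60),(x-60,y-60,x+60,y+58),.063,e,'slab+pad',C)
meas((S<35)&(V>120),(x-90,max(0,y-90),x+90,y+85),.039,e,'plate',C)
# held cap, top face
c=proj([T[:3,3]+[0,0,.0094]],C)[0];print('cap px',c,hsv[int(c[1]),int(c[0])],V[int(c[1])-65:int(c[1])+65:4,int(c[0])])
E
```

```text
[0.4985 0.0014 0.1588]
[254.1845 114.6309]
[[19, 11, 247], [19, 8, 250], [20, 9, 250], [18, 10, 247], [15, 8, 249], [18, 108, 247], [25, 118, 252], [26, 118, 252], [25, 121, 252], [25, 121, 252], [25, 123, 252], [24, 125, 252], [25, 121, 252], [25, 122, 252], [25, 120, 252], [24, 122, 252], [25, 121, 252], [24, 123, 252], [24, 126, 252], [24, 125, 252], [24, 124, 252], [24, 129, 251], [23, 126, 251], [23, 131, 251], [23, 131, 250], [23, 8, 255], [15, 26, 136], [15, 26, 140], [18, 22, 140], [14, 24, 138], [15, 26, 135], [17, 25, 141]]
[[16, 11, 244], [17, 15, 246], [18, 13, 247], [13, 129, 219], [23, 129, 251], [23, 128, 251], [24, 129, 251], [24, 128, 251], [24, 126, 252], [24, 129, 252], [24, 124, 252], [23, 129, 251], [24, 125, 252], [24, 125, 252], [24, 128, 252], [24, 127, 251], [23, 125, 252], [24, 128, 251], [24, 126, 251], [23, 131, 251], [24, 127, 251], [23, 130, 251], [14, 142, 135], [19, 11, 249], [18, 12, 249]]
slab+pad [ 215   72   79   81 5032] [559.3806  25.5524] encl (558.5580444335938, 25.209436416625977) 30.352455139160156 eqd 60.13446206284654
plate [  181    32   147   151 12389] [562.6344  26.9966] encl (558.1084594726562, 25.21236801147461) 62.15666580200195 eqd 123.27733308939126
cap px [253.5373 256.2876] [108  55  23] [ 80  66  68  65  15  23  26  29  25  15  28  15  21  31  25  27  26  20
  22  15  14  25  20  21  23  26  77 125 125 114 119 126 120]
```

```bash
python3 - <<'E'
from h import *
C=cam('wrist');a=cv2.imread('pics/w11.png');hsv=cv2.cvtColor(a,cv2.COLOR_BGR2HSV);H,S,V=hsv[...,0],hsv[...,1],hsv[...,2]
m=cv2.morphologyEx(((S>45)&(V>60)&(H>20)).astype(np.uint8),cv2.MORPH_CLOSE,np.ones((5,5)))>0
m=cv2.morphologyEx(m.astype(np.uint8),cv2.MORPH_OPEN,np.ones((7,7)))>0
meas(m,(194,54,314,172),.063,(254,114),'slab',C)
go([.558,.025,.075],-67.9)
E
```

```text
slab [ 218   77   73   76 4391] [557.9791  24.9771] encl (557.3326416015625, 24.69619369506836) 28.517724990844727 eqd 56.32733109291074
shift cm [6.4127 0.0596 8.3731] dz deg 0.004853671917814495 tilt z [-0.0011  0.0007 -1.    ]
```

The slab sits at (0.558, 0.025), on the plate centre. Next I set the cap down.

Request:
{"name": "drive_tool", "arguments": {"plan": [{"linear":[2,0,0],"dr":[0,0,0],"grip":4.2},{"linear":[3,0,0],"dr":[0,0,0],"grip":4.2},{"linear":[1.4,0.05,1.5],"dr":[0,0,0],"grip":4.2},{"linear":[0,0,3],"dr":[0,0,0],"grip":4.2},{"linear":[0,0,2.5],"dr":[0,0,0],"grip":4.2},{"linear":[0,0,1.2],"dr":[0,0,0],"grip":4.2},{"linear":[0,0,0.2],"dr":[0,0,0],"grip":4.2},{"linear":[0,0,0],"dr":[0,0,0],"grip":4.2}]}}

```text
clock: 31.75
tool_pos: [0.5583, 0.0249, 0.0755]
ee_rot: [-0.0, 0.981, 0.192, 0.0]
contact_force: [-0.7, 0.5, 0.2]
finger_gap: 0.0447
gripper_force: 20.6
```

Request:
{"name": "drive_tool", "arguments": {"plan": [{"linear":[0,0,0.3],"dr":[0,0,0],"grip":4.2},{"linear":[0,0,0.2],"dr":[0,0,0],"grip":4.2},{"linear":[0,0,0.1],"dr":[0,0,0],"grip":4.2},{"linear":[0,0,0.05],"dr":[0,0,0],"grip":4.2},{"linear":[0,0,0.05],"dr":[0,0,0],"grip":4.2},{"linear":[0,0,0],"dr":[0,0,0],"grip":4.2},{"linear":[0,0,0],"dr":[0,0,0],"grip":4.2},{"linear":[0,0,0],"dr":[0,0,0],"grip":4.2}]}}

```text
clock: 32.75
tool_pos: [0.5579, 0.025, 0.0677]
ee_rot: [-0.0, 0.981, 0.192, -0.0]
contact_force: [0.3, 0.7, -0.4]
finger_gap: 0.0446
gripper_force: 20.6
```

Request:
{"name": "drive_tool", "arguments": {"plan": [{"linear":[0,0,0.05],"dr":[0,0,0],"grip":4.2},{"linear":[0,0,0.05],"dr":[0,0,0],"grip":4.2},{"linear":[0,0,0.05],"dr":[0,0,0],"grip":4.2},{"linear":[0,0,0.05],"dr":[0,0,0],"grip":4.2},{"linear":[0,0,0.03],"dr":[0,0,0],"grip":4.2},{"linear":[0,0,0],"dr":[0,0,0],"grip":4.2},{"linear":[0,0,0],"dr":[0,0,0],"grip":4.2},{"linear":[0,0,0],"dr":[0,0,0],"grip":4.2}]}}

```text
clock: 33.75
tool_pos: [0.5578, 0.025, 0.0654]
ee_rot: [-0.0, 0.981, 0.192, -0.001]
contact_force: [-0.5, 0.4, 0.2]
finger_gap: 0.0451
gripper_force: 20.7
```

Request:
{"name": "drive_tool", "arguments": {"plan": [{"linear":[0,0,0.05],"dr":[0,0,0],"grip":4.2},{"linear":[0,0,0.05],"dr":[0,0,0],"grip":4.2},{"linear":[0,0,0],"dr":[0,0,0],"grip":4.2},{"linear":[0,0,0],"dr":[0,0,0],"grip":4.2},{"linear":[0,0,0],"dr":[0,0,0],"grip":4.2},{"linear":[0,0,0],"dr":[0,0,0],"grip":4.2},{"linear":[0,0,0],"dr":[0,0,0],"grip":4.2},{"linear":[0,0,0],"dr":[0,0,0],"grip":4.2}]}}

```text
clock: 34.75
tool_pos: [0.5579, 0.025, 0.0645]
ee_rot: [-0.0, 0.981, 0.192, -0.0]
contact_force: [-1.2, -0.7, 4.6]
finger_gap: 0.0447
gripper_force: 20.9
```

Seated: the contact force is up by about 5 N. Release slowly and rise.

Request:
{"name": "drive_tool", "arguments": {"plan": [{"linear":[0,0,-0.05],"dr":[0,0,0],"grip":4.4},{"linear":[0,0,0],"dr":[0,0,0],"grip":4.5},{"linear":[0,0,0],"dr":[0,0,0],"grip":4.6},{"linear":[0,0,0],"dr":[0,0,0],"grip":4.8},{"linear":[0,0,0],"dr":[0,0,0],"grip":5.4},{"linear":[0,0,0],"dr":[0,0,0],"grip":6.0},{"linear":[0,0,-0.5],"dr":[0,0,0],"grip":6.2},{"linear":[0,0,-2],"dr":[0,0,0],"grip":6.4}]}}

```text
clock: 35.75
tool_pos: [0.5566, 0.0251, 0.0889]
ee_rot: [-0.001, 0.981, 0.192, -0.002]
contact_force: [0.3, 0.3, 0.1]
finger_gap: 0.064
gripper_force: 0.0
```

Request:
{"name": "drive_tool", "arguments": {"plan": [{"linear":[0,0,-3],"dr":[0,0,0],"grip":6.4},{"linear":[0,0,-4],"dr":[0,0,0],"grip":3},{"linear":[-3,0,0],"dr":[0,0,0],"grip":1},{"linear":[-3,0,0],"dr":[0,0,0],"grip":0},{"linear":[-0.4,0,0],"dr":[0,0,0],"grip":0},{"linear":[0,0,0],"dr":[0,0,0],"grip":0},{"linear":[0,0,0],"dr":[0,0,0],"grip":0},{"linear":[0,0,0],"dr":[0,0,0],"grip":0}]}}

```text
clock: 36.75
tool_pos: [0.4992, 0.0011, 0.1598]
ee_rot: [-0.0, 0.981, 0.192, -0.0]
contact_force: [0.8, -0.2, -0.5]
finger_gap: -0.0002
gripper_force: 0.0
```

```bash
python3 - <<'E'
from h import *
s=bot.observe();T=tool();print(T[:3,3],s['finger_gap']);C=cam('wrist')
a=bot.snapshot('wrist');cv2.imwrite('pics/w12.png',a);hsv=cv2.cvtColor(a,cv2.COLOR_BGR2HSV);H,S,V=hsv[...,0],hsv[...,1],hsv[...,2]
e=proj([[.558,.0248,.075]],C)[0];x,y=e.astype(int);print(e)
meas((V<75),(x-50,y-50,x+50,y+50),.075,e,'cap',C)
meas((S>45)&(V>60)|(V<75),(x-60,y-60,x+60,y+58),.063,e,'slab+pad',C)
meas((S<35)&(V>120),(x-90,max(0,y-90),x+90,y+85),.039,e,'plate',C)
go([.558,.025,.085],-67.9)
E
```

```text
[0.4992 0.0011 0.1598] -0.0001646098994541521
[253.5315 116.0267]
cap [ 223   84   61   63 2996] [558.5422  25.7159] encl (558.0460205078125, 25.454574584960938) 22.526060104370117 eqd 44.38559870982705
slab+pad [ 214   72   79   82 4983] [559.3474  25.5536] encl (558.6655883789062, 25.14375877380371) 30.490032196044922 eqd 60.23327358636461
plate [  180    33   147   150 12308] [562.7751  26.9686] encl (558.1224365234375, 25.101612091064453) 62.18498611450195 eqd 123.35557716461558
shift cm [6.3647 0.0103 7.4719] dz deg 0.026967482716372615 tilt z [-0.0013  0.0008 -1.    ]
```

Request:
{"name": "drive_tool", "arguments": {"plan": [{"linear":[2,0,0],"dr":[0,0,0],"grip":0},{"linear":[3,0,0],"dr":[0,0,0],"grip":0},{"linear":[1.35,0,1.5],"dr":[0,0,0],"grip":0},{"linear":[0,0,2.5],"dr":[0,0,0],"grip":0},{"linear":[0,0,2.2],"dr":[0,0,0],"grip":0},{"linear":[0,0,1],"dr":[0,0,0],"grip":0},{"linear":[0,0,0.3],"dr":[0,0,0],"grip":0},{"linear":[0,0,0],"dr":[0,0,0],"grip":0}], "newtons": 20}}

```text
clock: 37.8
tool_pos: [0.5576, 0.0247, 0.0853]
ee_rot: [-0.0, 0.981, 0.192, -0.0]
contact_force: [0.1, -0.4, -0.5]
finger_gap: -0.0003
gripper_force: 0.0
```

Request:
{"name": "drive_tool", "arguments": {"plan": [{"linear":[0,0,0.3],"dr":[0,0,0],"grip":0},{"linear":[0,0,0.2],"dr":[0,0,0],"grip":0},{"linear":[0,0,0.1],"dr":[0,0,0],"grip":0},{"linear":[0,0,0.1],"dr":[0,0,0],"grip":0},{"linear":[0,0,0.1],"dr":[0,0,0],"grip":0},{"linear":[0,0,0.1],"dr":[0,0,0],"grip":0},{"linear":[0,0,0],"dr":[0,0,0],"grip":0},{"linear":[0,0,0],"dr":[0,0,0],"grip":0}]}}

```text
clock: 38.8
tool_pos: [0.5574, 0.0248, 0.0759]
ee_rot: [-0.0, 0.981, 0.192, -0.0]
contact_force: [-1.5, -0.1, -0.4]
finger_gap: 0.0
gripper_force: 0.0
```

Just above the cap. Press on in small steps.

Request:
{"name": "drive_tool", "arguments": {"plan": [{"linear":[0,0,0.05],"dr":[0,0,0],"grip":0},{"linear":[0,0,0.05],"dr":[0,0,0],"grip":0},{"linear":[0,0,0.05],"dr":[0,0,0],"grip":0},{"linear":[0,0,0.05],"dr":[0,0,0],"grip":0},{"linear":[0,0,0.05],"dr":[0,0,0],"grip":0},{"linear":[0,0,0.05],"dr":[0,0,0],"grip":0},{"linear":[0,0,0],"dr":[0,0,0],"grip":0},{"linear":[0,0,0],"dr":[0,0,0],"grip":0}]}}

```text
clock: 39.8
tool_pos: [0.5575, 0.0248, 0.0736]
ee_rot: [-0.0, 0.981, 0.192, -0.0]
contact_force: [-1.8, -0.6, 5.4]
finger_gap: 0.0001
gripper_force: 2.6
```

Request:
{"name": "drive_tool", "arguments": {"plan": [{"linear":[0,0,0.06],"dr":[0,0,0],"grip":0},{"linear":[0,0,0.06],"dr":[0,0,0],"grip":0},{"linear":[0,0,0.06],"dr":[0,0,0],"grip":0},{"linear":[0,0,0.06],"dr":[0,0,0],"grip":0},{"linear":[0,0,0.06],"dr":[0,0,0],"grip":0},{"linear":[0,0,0],"dr":[0,0,0],"grip":0},{"linear":[0,0,0],"dr":[0,0,0],"grip":0},{"linear":[0,0,0],"dr":[0,0,0],"grip":0}]}}

```text
clock: 40.8
tool_pos: [0.5575, 0.0248, 0.0721]
ee_rot: [-0.0, 0.981, 0.192, -0.0]
contact_force: [-4.6, 1.0, 10.1]
finger_gap: -0.0003
gripper_force: 5.4
```

Request:
{"name": "drive_tool", "arguments": {"plan": [{"linear":[-0.05,0,0.05],"dr":[0,0,0],"grip":0},{"linear":[-0.05,0,0.05],"dr":[0,0,0],"grip":0},{"linear":[-0.05,0,0.05],"dr":[0,0,0],"grip":0},{"linear":[0,0,0.05],"dr":[0,0,0],"grip":0},{"linear":[0,0,0.05],"dr":[0,0,0],"grip":0},{"linear":[0,0,0],"dr":[0,0,0],"grip":0},{"linear":[0,0,0],"dr":[0,0,0],"grip":0},{"linear":[0,0,0],"dr":[0,0,0],"grip":0}]}}

```text
clock: 41.8
tool_pos: [0.5575, 0.0248, 0.0712]
ee_rot: [-0.0, 0.981, 0.192, 0.002]
contact_force: [-5.1, 1.0, 14.8]
finger_gap: 0.0001
gripper_force: 7.3
```

Request:
{"name": "drive_tool", "arguments": {"plan": [{"linear":[0,0,0],"dr":[0,0,0],"grip":0},{"linear":[0,0,0],"dr":[0,0,0],"grip":0},{"linear":[0,0,0],"dr":[0,0,0],"grip":0},{"linear":[0,0,0],"dr":[0,0,0],"grip":0},{"linear":[0,0,0],"dr":[0,0,0],"grip":0},{"linear":[0,0,0],"dr":[0,0,0],"grip":0},{"linear":[0,0,0],"dr":[0,0,0],"grip":0},{"linear":[0,0,0],"dr":[0,0,0],"grip":0}]}}

```text
clock: 42.8
tool_pos: [0.5575, 0.0248, 0.0712]
ee_rot: [-0.0, 0.981, 0.192, 0.002]
contact_force: [-4.0, 1.8, 14.3]
finger_gap: 0.0002
gripper_force: 7.3
```

Request:
{"name": "drive_tool", "arguments": {"plan": [{"linear":[0,0,-0.2],"dr":[0,0,0],"grip":0},{"linear":[0,0,-0.2],"dr":[0,0,0],"grip":0},{"linear":[0,0,-0.2],"dr":[0,0,0],"grip":0},{"linear":[0,0,-0.3],"dr":[0,0,0],"grip":0},{"linear":[0,0,-1],"dr":[0,0,0],"grip":0},{"linear":[0,0,-3],"dr":[0,0,0],"grip":0},{"linear":[0,0,-4],"dr":[0,0,0],"grip":0},{"linear":[-2,0,0],"dr":[0,0,0],"grip":0}]}}

```text
clock: 43.8
tool_pos: [0.5405, 0.0164, 0.1608]
ee_rot: [0.001, 0.981, 0.192, 0.003]
contact_force: [0.6, -0.1, -0.5]
finger_gap: 0.0
gripper_force: 0.0
```

Request:
{"name": "drive_tool", "arguments": {"plan": [{"linear":[-3,0,0],"dr":[0,0,0],"grip":0},{"linear":[-1.4,0,0],"dr":[0,0,0],"grip":0},{"linear":[0,0,0],"dr":[0,0,0],"grip":0},{"linear":[0,0,0],"dr":[0,0,0],"grip":0},{"linear":[0,0,0],"dr":[0,0,0],"grip":0},{"linear":[0,0,0],"dr":[0,0,0],"grip":0},{"linear":[0,0,0],"dr":[0,0,0],"grip":0},{"linear":[0,0,0],"dr":[0,0,0],"grip":0}]}}

```text
clock: 44.8
tool_pos: [0.4969, 0.0002, 0.1564]
ee_rot: [-0.0, 0.981, 0.192, -0.001]
contact_force: [-0.4, 0.4, -0.2]
finger_gap: -0.0001
gripper_force: 0.0
```

```bash
python3 - <<'E'
from h import *
T=tool();print(T[:3,3],bot.observe()['contact_force']);C=cam('wrist')
a=bot.snapshot('wrist');cv2.imwrite('pics/w13.png',a);hsv=cv2.cvtColor(a,cv2.COLOR_BGR2HSV);H,S,V=hsv[...,0],hsv[...,1],hsv[...,2]
e=proj([[.558,.0248,.075]],C)[0];x,y=e.astype(int)
meas((V<75),(x-50,y-50,x+50,y+50),.075,e,'cap',C)
meas((S>45)&(V>60)|(V<75),(x-60,y-60,x+60,y+58),.063,e,'slab+pad',C)
meas((S<35)&(V>120),(x-90,max(0,y-90),x+90,y+85),.039,e,'plate',C)
E
```

```text
[0.4969 0.0002 0.1564] [-0.3516  0.4244 -0.186 ]
cap [ 222   80   62   64 3115] [558.5524  25.6547] encl (558.1588745117188, 25.386991500854492) 22.48759651184082 eqd 44.344072773861754
slab+pad [ 214   69   80   83 5158] [559.2769  25.5019] encl (558.4341430664062, 25.216522216796875) 30.359758377075195 eqd 60.10397126101051
plate [  179    29   149   153 12662] [562.4435  26.778 ] encl (558.0414428710938, 25.01996612548828) 62.14018630981445 eqd 123.17013802289469
```

Nothing moved during the press, and everything is centred to within about 1 mm. I'm handing the job in.

```bash
python3 -c "
from bench import bot
print(bot.job_done())"
```

```text
the job is handed in; nothing more can be done
None
```

The stack is finished and handed in at about 45 s: slab and cap measured within about 1 mm of the plate centre, pressed with about 15 N for a good second, arm clear, other objects not touched; the judge's verdict was not shown.

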